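Screw the clamp ring onto the wheel stand until it nips the buff

TASK

Put the tall ribbed clamp ring over the threaded stud of the wheel stand and screw it down clockwise until it bears on the spring washer and the resistance clearly rises, so that the buff stays nipped tight when you let go. Do not squeeze the washer flat or force the thread, and leave the plain spacer ring, the plaster casts and the loose brush wheel where they are.

Things in the scene. Friction and masses are not known exactly. Their poses are not given: they have to be found in the camera images.
- clamp_ring: loose steel ring lying on the worktop, 46 mm outside, 26 mm bore, 26 mm high, fine upright ribs round its outside, 0.12-0.2 kg. Origin: centre of its underside, z up along its axis. In the bore two round lugs face each other (3.6 mm thick, 12 mm above the underside, 18.4 mm between their tips) and run in the stud's thread. It can go on at any yaw.
- spacer_ring: loose plain steel ring without ribs or lugs, same 46 mm outside and 26 mm bore but only 12 mm high; not needed, leave it alone. Origin: centre of its underside.
- stand: fixed wheel stand: grey round foot plate 110 mm wide, 12 mm thick, on the worktop, a pillar, and an upright threaded steel stud on its centre. Origin: centre of the plate's underside on the worktop, z up. Its yaw varies. To start: hold the ring lightly down, turn it back (anticlockwise) a little, then clockwise; the thread ends are blunt, so if it binds there, turn back again.
- stud_top (a point): top of the stud, 97 mm above the worktop, on its axis; tip 10 mm wide, core 17 mm, 24 mm over the thread. Thread: two-start, 20 mm a turn (3.2 mm down per rad clockwise from above), from 54 to 78 mm above the worktop, 2 mm axial play. The ring first rests on it with its underside 58 to 71 mm up.
- stud: the same stud; origin on its axis at the worktop. From first rest the ring needs about half a turn to one and a quarter turns (in one to several grasps) to reach the washer and nip. Running down takes little torque (under about 0.12 N m, friction varies); on the washer it climbs by 0.25 to 0.6 N m per rad. 0.25 to 0.35 N m is a good nip; by 0.5 N m the washer is squeezed flat.
- washer_face (a point): centre of the upper face (uncompressed) of the dark steel spring washer, 39 mm wide, on the hub of the pale cloth buff (87 mm wide) that is fixed round the stud. The face lies 51 to 55 mm above the worktop, differently every time; the ring's underside comes to bear on it. The washer gives 1 mm per 15 N, 3 mm at most. z up.
- washer: that spring washer, 39 mm wide, 4 mm thick; origin: centre of its underside. The cloth of the buff lies 9 mm below the washer's face.
- cast_a: white plaster dental cast, 56 x 68 x 32 mm, loose bystander; origin centre of its underside
- cast_b: white plaster dental cast, 56 x 68 x 32 mm, loose bystander; origin centre of its underside
- brush_wheel: round lathe brush wheel lying flat, 61 mm wide, 16 mm high, loose bystander; origin centre of its underside

How it is judged:
On the way, in this order (a step that is already met when the one before it is completed fails the run):
1. the clamp ring stands level on the thread of the stud (horizontal distance between clamp_ring and stud_top below 0.004 m and angle between clamp_ring's own z axis and vertical below 0.12 rad and z of clamp_ring in the frame of washer_face below 0.028 m), for 0.1 s.
2. the clamp ring has been screwed down onto the washer (horizontal distance between clamp_ring and stud_top below 0.004 m and angle between clamp_ring's own z axis and vertical below 0.12 rad and z of clamp_ring in the frame of washer_face below 0.001 m), for 0.1 s.
At the end, for the whole second after the job is handed in: The clamp ring is screwed down level on the spring washer (within 4 mm of the stud's axis, underside no more than 1 mm above the washer's free face, tilt below 0.12 rad), at rest, and still presses on the washer with more than 8 N after it has been let go (all of step 2 and contact force between clamp_ring and washer above 8 N and linear speed of clamp_ring below 0.01 m/s and angular speed of clamp_ring below 0.1 rad/s); the robot touches nothing.
It fails at once if the washer is squeezed flat: the ring presses on it with more than 60 N (contact force between clamp_ring and washer above 60 N).
It fails at once if the thread is forced: more than 120 N between ring and stud (contact force between clamp_ring and stud above 120 N).
It fails at once if the spacer ring, a cast or the brush wheel is moved by more than 15 mm (distance of any of spacer_ring, cast_a, cast_b, brush_wheel from where it was at the start of the episode above 0.015 m).
It also fails if it takes over 67 s, if anything falls off the work surface, if the arm or the gripper's body presses on something with over 40 N, if the wrist force passes 120 N, or if a joint passes its speed limit or range.

ROBOT

A 6-joint arm with a two-finger parallel gripper is mounted at the origin on a cart in front of the work surface, level with it; the furniture and walls round the work are solid. World frame = base frame: x ahead of the robot, y to its left, z up, the work surface at z = 0. Lengths are in m, angles in rad, forces in N, time in s.
With the tool pointing down it reaches from about 0.325 to 0.75 m from the base axis. Payload 7.6 kg.
Tool frame: the origin (TCP) lies on the centre line of the jaws, within the pads' length; the fingertips stand robot.tips_ahead ahead of it and the grasp point (between the pads) is the TCP (robot.tips_ahead is the distance from the TCP to the fingertips, in m); z points along the fingers, y is the line along which they close (so a half turn about z gives the same grasp; the last joint's range is limited). The gripper opens to 85 mm and grips with 20 to 120 N. Pads are 22 mm wide; open, the fingers measure 114 mm over their backs; the gripper's body (76 mm by 85 mm) begins 54 mm behind the grasp point. The pads swing forward as they close: fully open they stand 13 mm farther back than shut.
Start: joints at [1.241, 0.052, 1.401, -0, 1.689, -0.07], TCP at [0.135, 0.507, 0.25] pointing down, gripper open.
Joint ranges: [-2.9, 2.9], [-0.91, 2.17], [0.12, 2.37], [-1.06, 4.2], [0.26, 2.73], [-2.93, 2.93]. Speed limits (rad/s): [2.57, 2.57, 3.01, 3.14, 3.14, 3.14].

INTERFACE

Orientations are given as a unit quaternion [w, x, y, z].
In Python, from bench import robot gives the robot as it stands. The module is installed in compiled form; this text tells all that it offers. Calls block until the motion is done:
- robot.move_ptp(position, orientation): joint-space move of the TCP to a pose.
- robot.servo_line(position, velocity=0.15, rotation=None): straight line of the TCP; rotation=None keeps the orientation; velocity is the mean speed in m/s.
- robot.move_j(angles): joint-space move.
- robot.set_gripper(opening, strength=None): opening from 0.0 (shut) to 1.0 (fully open); strength is the grip in N (None keeps the last); returns when the fingers have stopped.
- robot.hold(seconds).
- robot.solve_ik(position, orientation): joint angles nearest the present ones, or None.
- robot.sense(): the state.
- robot.read_camera(name): name is "scene" or "top"; returns the picture (420x560x3 uint8, red, green, blue); there is no depth.
- robot.get_calibration(name): a dict with "intrinsics" (3x3 intrinsics, pixels), "extrinsics" (4x4, takes a point from camera to world coordinates). Camera axes: x right, y down, z forward; pixel columns grow to the right and rows downward; lengths in m; the calibration is good to about 2 mm. A picture is of the moment at which its call begins. get_calibration takes no time and is no camera call.
A pose or a line that the arm cannot do raises robot.IKError and nothing moves.
- robot.sign_off(): hands the job in; it is judged then, once.
Trained networks look in the newest picture that a camera, given by its name, has taken for a name from the list of things; names that differ only in an ending like _2 or _b are one class to them, and where a whole thing is asked for, a point or a joint stands for the part that bears it (a point fixed in the world has none). Each returns a list of dicts, best first, with "conf" (0 to 1); they miss things now and then, are a little off and sometimes report something else, mostly with a low value. They report only what shows in the picture. A call takes as long as a camera call.
- robot.cut_out(camera, label): "mask" (420x560 bool, what is visible of it) and "at" ([column, row] in pixels, amid what is visible of it).
- robot.landmark_of(camera, label): "at" ([column, row] in pixels: a listed point, or the origin of a listed thing).
The state is a dict: "time_s": time; "joint_positions": joint angles; "joint_velocities": joint speeds; "effort": joint torques, N m; "position": TCP position; "ee_rot": TCP orientation; "wrist_force": force on the tool from outside, world axes, zero at the start; "ft_torque": the same for the moment, N m; "opening": opening from 0.0 (shut) to 1.0 (fully open); "finger_force": force on a finger pad.
Only numpy, scipy, OpenCV 4.12 (cv2) and the standard library are available. Lean on these libraries where they do the work, as an engineer would, in place of code of your own. Each camera call takes 0.05 s, during which the arm holds its last target. There are 200 camera calls.

## Working session

There is one attempt and no reset: what is moved stays moved. The work goes in short steps, each a Python script; the robot and the scene stay as the last script left them, time stands still between calls to the robot, and variables do not carry over. Pictures are saved under pics/ and viewed, at most 10 in all, crops included, and the job is handed in when it is done.

```bash
mkdir -p pics
cat > h.py <<'E'
import numpy as np, cv2
from bench import robot
def ray(cam,px):
    c=robot.get_calibration(cam);K=np.array(c["intrinsics"]);T=np.array(c["extrinsics"])
    d=T[:3,:3]@np.linalg.solve(K,[px[0],px[1],1.]);return T[:3,3],d
def onz(cam,px,z):
    o,d=ray(cam,px);return o+d*(z-o[2])/d[2]
def proj(cam,p):
    c=robot.get_calibration(cam);K=np.array(c["intrinsics"]);T=np.array(c["extrinsics"])
    q=K@(T[:3,:3].T@(np.array(p)-T[:3,3]));return q[:2]/q[2]
def tri(a,b):
    (o1,d1),(o2,d2)=a,b
    A=np.stack([d1,-d2],1);s=np.linalg.lstsq(A,o2-o1,rcond=None)[0]
    p,q=o1+s[0]*d1,o2+s[1]*d2;return (p+q)/2,np.linalg.norm(p-q)
def snap(cam,n):
    im=robot.read_camera(cam);cv2.imwrite(f"pics/{n}.png",im[:,:,::-1]);return im
E
python3 - <<'E'
from h import *
np.set_printoptions(precision=4,suppress=True)
for c in("scene","top"):
    snap(c,c+"0");print(c,ray(c,(280,210)))
    for l,z in(("clamp_ring",0),("spacer_ring",0),("stud_top",.097),("washer_face",.053),("stand",0),("cast_a",0),("brush_wheel",0)):
        for r in robot.landmark_of(c,l):print(c,l,round(r["conf"],2),np.array(r["at"]),onz(c,r["at"],z))
s=robot.sense();print({k:s[k] for k in s if k!="effort"},robot.tips_ahead)
E
```

```text
scene (array([ 0.1446, -0.6202,  0.803 ]), array([ 0.4541,  0.2977, -0.8399]))
scene spacer_ring 0.87 [239.2 275.4] [ 0.3943 -0.3507  0.    ]
scene stud_top 0.62 [299.5 267.8] [ 0.437 -0.47   0.097]
scene stud_top 0.53 [289.1 199.4] [ 0.5586 -0.3719  0.097 ]
scene washer_face 0.92 [295.7 207.5] [ 0.5738 -0.3799  0.053 ]
scene stand 0.84 [291.7 219.9] [ 0.5702 -0.3728  0.    ]
scene stand 0.3 [291.  218.4] [ 0.5728 -0.3693  0.    ]
scene cast_a 0.85 [349.  247.3] [ 0.5769 -0.516   0.    ]
scene cast_a 0.83 [261.7 153.9] [ 0.6983 -0.2041 -0.    ]
scene brush_wheel 0.69 [301.2 172.3] [ 0.7006 -0.3205  0.    ]
top (array([ 0.3981, -0.3566,  1.0428]), array([ 0.151 ,  0.0039, -0.9887]))
top clamp_ring 0.62 [326.5 242.9] [ 0.4812 -0.4571  0.    ]
top spacer_ring 0.81 [281.9 283.7] [ 0.3908 -0.3555  0.    ]
top stud_top 0.62 [292.  197.4] [ 0.5689 -0.3781  0.097 ]
top stud_top 0.17 [346.5 199. ] [ 0.5646 -0.4916  0.097 ]
top washer_face 0.59 [290.1 200.2] [ 0.5707 -0.3749  0.053 ]
top stand 0.76 [286.2 201.6] [ 0.5767 -0.3668  0.    ]
top cast_a 0.81 [217.2 150.5] [ 0.6998 -0.206   0.    ]
top cast_a 0.81 [347.2 195.3] [ 0.5903 -0.5074  0.    ]
top brush_wheel 0.83 [264.2 149.4] [ 0.7014 -0.3164  0.    ]
{'time_s': 0.8, 'joint_positions': array([ 1.2407,  0.0522,  1.4007, -0.    ,  1.6886, -0.0703]), 'joint_velocities': array([ 0.0009, -0.0005, -0.0006, -0.0013, -0.0008, -0.0011]), 'position': array([0.1349, 0.5074, 0.2503]), 'ee_rot': array([0.    , 0.1296, 0.9916, 0.    ]), 'wrist_force': array([ 0.3309, -0.7164,  0.5635]), 'ft_torque': array([-0.0311,  0.0053,  0.0058]), 'finger_force': 0.0, 'opening': 1.0024917356013672} 0.019
```

Run:
```python
import cv2,numpy as np
a=cv2.imread("pics/scene0.png")[120:330,180:430];b=cv2.imread("pics/top0.png")[120:330,180:430]
a,b=[cv2.resize(x,None,fx=2.2,fy=2.2,interpolation=cv2.INTER_CUBIC)  for x in(a,b)]
cv2.imwrite("pics/a.png",cv2.resize(a,(700,588)));cv2.imwrite("pics/b.png",cv2.resize(b,(700,588)))
```

```text
(no output)
```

View pics/a.png

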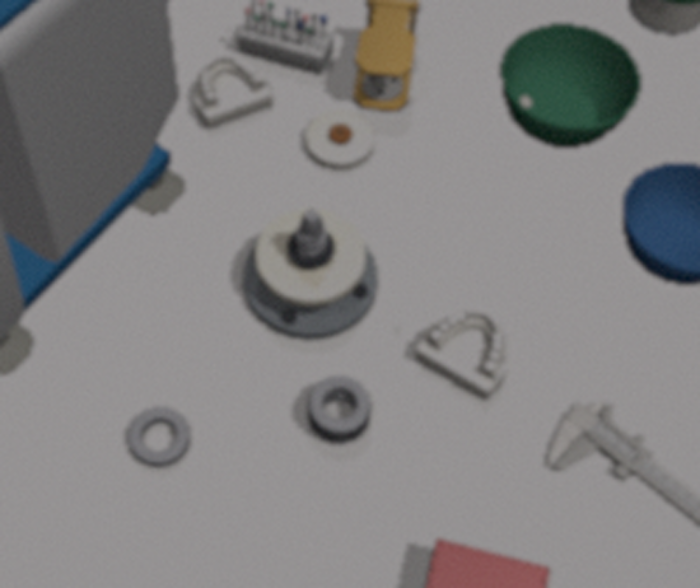

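View pics/b.png

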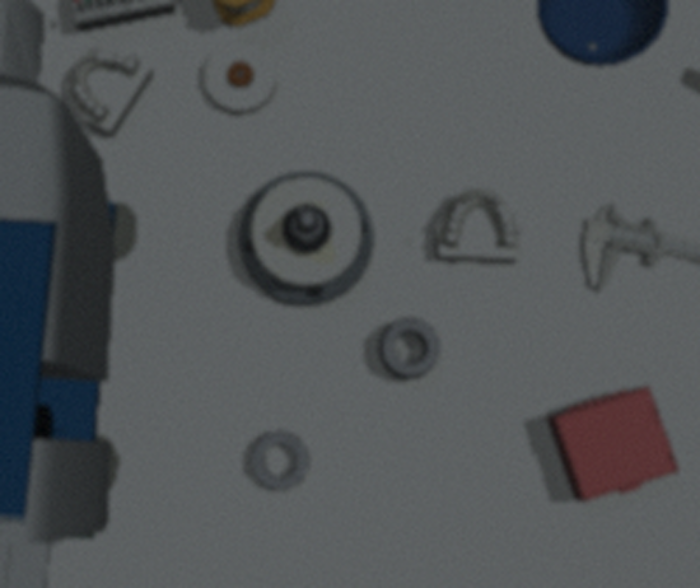

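The clamp ring shows at scene px ≈(301,266) and top px ≈(326,244). The stud tip is at scene ≈(291,197) and top ≈(290,199). The spacer is at top ≈(279,284). I'll check the full views for the big blue/grey body on the left before crossing over.

Run:
```python
from h import *
np.set_printoptions(precision=4,suppress=True)
a=cv2.imread("pics/scene0.png");b=cv2.imread("pics/top0.png")
cv2.imwrite("pics/full.png",cv2.resize(np.hstack([a,b]),(800,300)))
for p in((0,0,0),(0,0,.4),(.135,.507,.25),(.3,-.2,.3)):print(p,proj("scene",p),proj("top",p))
def cen(m):
    cs=max(cv2.findContours(m.astype(np.uint8),0,2)[0],key=cv2.contourArea)
    return cv2.fitEllipse(cv2.convexHull(cs))
for l in("clamp_ring","washer","stand","spacer_ring"):
    for c in("scene","top"):
        for r in robot.cut_out(c,l)[:2]:
            print(l,c,round(r["conf"],2),r["at"],r["mask"].sum(),cen(r["mask"]))
# repeated landmarks
for l in("stud_top","washer_face","clamp_ring","stand"):
    for c in("scene","top"):
        robot.read_camera(c)
        for r in robot.landmark_of(c,l)[:2]:print(l,c,round(r["conf"],2),r["at"])
```

```text
(0, 0, 0) [-27.8043 345.9887] [114.0555 473.8274]
(0, 0, 0.4) [-254.6754  250.3644] [ -2.1883 607.4097]
(0.135, 0.507, 0.25) [-207.6495  109.7032] [-248.5553  448.288 ]
(0.3, -0.2, 0.3) [103.1633 193.4742] [182.5339 344.8124]
clamp_ring scene 0.63 [297.1, 267.9] 376 ((300.3064270019531, 265.8293151855469), (21.97611427307129, 24.45077133178711), 156.35394287109375)
clamp_ring top 0.53 [324.6, 235.8] 199 ((325.91021728515625, 243.25230407714844), (18.256061553955078, 20.38571548461914), 156.1463165283203)
washer scene 0.6 [290.7, 210.0] 108 ((290.4721374511719, 209.23971557617188), (12.110815048217773, 17.4033260345459), 88.94612121582031)
washer scene 0.28 [301.6, 170.1] 388 ((300.8873596191406, 169.2398681640625), (19.863317489624023, 24.37299919128418), 104.08006286621094)
stand scene 0.89 [288.8, 229.2] 842 ((290.190673828125, 220.3085174560547), (41.69217300415039, 48.064537048339844), 90.95205688476562)
stand top 0.78 [286.8, 205.7] 690 ((288.80078125, 204.45059204101562), (47.336429595947266, 47.94561004638672), 97.22677612304688)
spacer_ring scene 0.82 [235.6, 280.4] 286 ((236.38917541503906, 275.8745422363281), (21.051563262939453, 22.046112060546875), 30.797719955444336)
spacer_ring top 0.77 [281.4, 280.9] 260 ((279.74371337890625, 283.45721435546875), (20.263660430908203, 21.71982765197754), 179.8166961669922)
stud_top scene 0.42 [291.9, 197.0]
stud_top top 0.68 [288.9, 205.0]
stud_top top 0.47 [290.1, 197.9]
washer_face scene 0.8 [290.6, 207.6]
washer_face top 0.63 [289.7, 202.9]
clamp_ring scene 0.67 [297.7, 267.0]
clamp_ring top 0.6 [327.0, 242.7]
clamp_ring top 0.39 [290.1, 195.9]
stand scene 0.62 [289.8, 219.0]
stand top 0.57 [287.6, 205.5]
```

View pics/full.png

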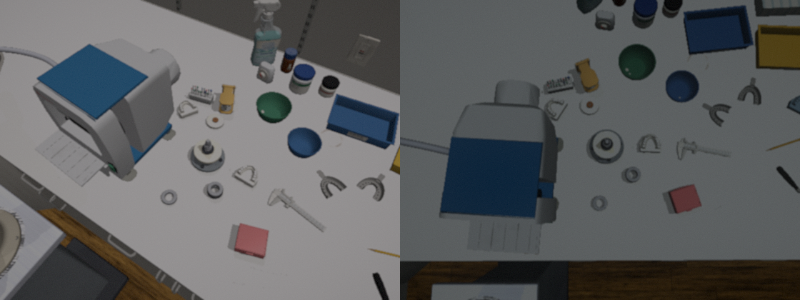

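Run:
```python
from h import *
np.set_printoptions(precision=4,suppress=True)
f=1.4
for s,t in(((147,68),(546,138)),((90,125),(535,217)),((38,80),(443,215)),((93,45),(457,140))):
    print("machine",tri(ray("scene",np.array(s)*f),ray("top",(np.array(t)-[400,0])*f)))
print("stud",onz("scene",(291.3,196.8),.097),onz("top",(289.8,197.8),.097),tri(ray("scene",(291.3,196.8)),ray("top",(289.8,197.8))))
print("wash",onz("scene",(290.6,207.6),.053),onz("top",(289.2,202),.053))
print("plate",onz("scene",(290.2,220.3),.008),onz("top",(288.8,204.4),.008))
print("plateLM",onz("scene",(290.5,219.5),0),onz("top",(287.0,204.4),0))
print("clamp",onz("scene",(300.5,265.8),.016),onz("top",(325.9,243.4),.022), tri(ray("scene",(300.5,265.8)),ray("top",(325.9,243.4))))
down=lambda th:np.array([0,np.cos(th/2),np.sin(th/2),0])
for p in((.48,-.455,.2),(.48,-.455,.012),(.57,-.376,.15),(.57,-.376,.08)):
  for th in np.arange(-3.1,3.2,.4):
    j=robot.solve_ik(p,down(th));print(p,round(th,1),None if j is None else np.round(j,2))
```

```text
machine (array([ 0.5292, -0.2312,  0.3351]), np.float64(0.012466797985969167))
machine (array([ 0.355 , -0.2011,  0.2889]), np.float64(0.017235011747770913))
machine (array([ 0.3705, -0.0112,  0.3134]), np.float64(0.004601694973962711))
machine (array([ 0.5367, -0.0303,  0.3121]), np.float64(0.003947070943394564))
stud [ 0.5666 -0.3724  0.097 ] [ 0.5681 -0.3735  0.097 ] (array([ 0.5676, -0.3728,  0.0965]), np.float64(0.001778169206440414))
wash [ 0.5677 -0.3706  0.053 ] [ 0.5667 -0.3729  0.053 ]
plate [ 0.5633 -0.3729  0.008 ] [ 0.5688 -0.3726  0.008 ]
plateLM [ 0.5697 -0.3699  0.    ] [ 0.5702 -0.3686  0.    ]
clamp [ 0.4755 -0.4522  0.016 ] [ 0.4783 -0.4536  0.022 ] (array([ 0.4777, -0.4531,  0.0139]), np.float64(0.0036484519618120177))
(0.48, -0.455, 0.2) -3.1 [-0.81  0.46  1.02 -0.    1.66 -2.43]
(0.48, -0.455, 0.2) -2.7 [-0.81  0.46  1.02 -0.    1.66 -2.83]
(0.48, -0.455, 0.2) -2.3 None
(0.48, -0.455, 0.2) -1.9 [-0.81  0.46  1.02 -0.    1.66  2.66]
(0.48, -0.455, 0.2) -1.5 [-0.81  0.46  1.02 -0.    1.66  2.26]
(0.48, -0.455, 0.2) -1.1 [-0.81  0.46  1.02 -0.    1.66  1.86]
(0.48,
[... 2880 characters left out ...]
.43]
(0.57, -0.376, 0.08) -1.1 [-0.64  0.6   1.07 -0.    1.47  2.03]
(0.57, -0.376, 0.08) -0.7 [-0.64  0.6   1.07 -0.    1.47  1.63]
(0.57, -0.376, 0.08) -0.3 [-0.64  0.6   1.07 -0.    1.47  1.23]
(0.57, -0.376, 0.08) 0.1 [-0.64  0.6   1.07 -0.    1.47  0.83]
(0.57, -0.376, 0.08) 0.5 [-0.64  0.6   1.07 -0.    1.47  0.43]
(0.57, -0.376, 0.08) 0.9 [-0.64  0.6   1.07 -0.    1.47  0.03]
(0.57, -0.376, 0.08) 1.3 [-0.64  0.6   1.07 -0.    1.47 -0.37]
(0.57, -0.376, 0.08) 1.7 [-0.64  0.6   1.07 -0.    1.47 -0.77]
(0.57, -0.376, 0.08) 2.1 [-0.64  0.6   1.07 -0.    1.47 -1.17]
(0.57, -0.376, 0.08) 2.5 [-0.64  0.6   1.07 -0.    1.47 -1.57]
(0.57, -0.376, 0.08) 2.9 [-0.64  0.6   1.07 -0.    1.47 -1.97]
```

```bash
cat >> h.py <<'E'
np.set_printoptions(precision=4,suppress=True)
down=lambda th:np.array([0,np.cos(th/2),np.sin(th/2),0])
def st():
    s=robot.sense();return round(s["time_s"],2),np.array(s["position"]),np.array(s["wrist_force"]),np.array(s["ft_torque"]),round(s["opening"],3),round(s["finger_force"],1),round(s["joint_positions"][5],3)
E
python3 - <<'E'
from h import *
R=np.array([.4775,-.4532])
jh=robot.solve_ik((.48*.8,-.455*.8,.45),down(2.9));print(jh)
j=np.array(robot.sense()["joint_positions"])
up=np.array(jh);up[0]=j[0];up[5]=j[5];up=up
robot.move_j(up);print(st());robot.move_j(jh);print(st())
robot.set_gripper(.72,80);print(robot.tips_ahead)
robot.move_ptp((*R,.10),down(2.9));print(st())
snap("scene","s1");snap("top","t1")
a=cv2.imread("pics/scene0.png")
x=cv2.imread("pics/s1.png")[150:350,150:420];y=cv2.imread("pics/t1.png")[150:350,200:470]
cv2.imwrite("pics/v1.png",np.hstack([cv2.resize(x,(400,296)),cv2.resize(y,(400,296))]))
E
```

```text
[-0.8285  0.1263  0.9235 -0.      2.0918 -2.1577]
(2.82, array([0.1362, 0.5115, 0.4481]), array([ 0.0702,  0.2972, -1.406 ]), array([-0.0177, -0.0171,  0.0157]), 1.001, 0.0, np.float64(-0.07))
(6.0, array([ 0.3844, -0.3635,  0.45  ]), array([ 0.0749, -0.4707,  0.2342]), array([-0.0263, -0.0202, -0.0101]), 1.001, 0.0, np.float64(-2.157))
0.019
(7.76, array([ 0.4781, -0.4539,  0.1021]), array([0.2018, 0.3945, 0.1954]), array([ 0.0353, -0.053 , -0.0327]), 0.72, 0.0, np.float64(-2.145))
```

View pics/v1.png

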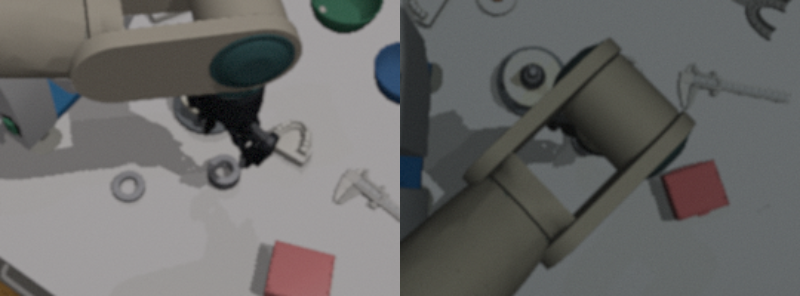

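The view shows the gripper over the clamp ring (mosaic ≈(222,170)), with the casts and machine clear. Descending.

Run:
```python
from h import *
R=[.4775,-.4532]
robot.servo_line((*R,.035),.1);print(st())
robot.servo_line((*R,.022),.03);print(st())
robot.set_gripper(0.4,25);print(st())
robot.set_gripper(0.4,80);print(st())
robot.servo_line((*R,.05),.08);robot.hold(.2);print(st())
snap("scene","s2")
for c in("scene",):
    for r in robot.landmark_of(c,"clamp_ring")[:2]:print(r,proj(c,(*R,.03)))
cv2.imwrite("pics/v2.png",cv2.resize(cv2.imread("pics/s2.png")[190:310,220:380],(640,480)))
```

```text
(8.66, array([ 0.4778, -0.4535,  0.0357]), array([-0.4155, -0.1032, -0.327 ]), array([-0.0158, -0.0138, -0.009 ]), 0.722, 0.0, np.float64(-2.145))
(9.24, array([ 0.4775, -0.4532,  0.0219]), array([-1.1445, -0.4288,  0.7726]), array([ 0.0218, -0.0266,  0.0054]), 0.719, 0.0, np.float64(-2.145))
(9.53, array([ 0.4777, -0.4535,  0.0225]), array([0.1895, 0.1335, 1.8819]), array([-0.0225,  0.0931, -0.0355]), 0.532, 26.0, np.float64(-2.145))
(9.74, array([ 0.4778, -0.4536,  0.0229]), array([-0.0026,  0.4435,  5.0588]), array([-0.0384,  0.022 ,  0.0271]), 0.513, 81.7, np.float64(-2.145))
(10.44, array([ 0.4772, -0.4529,  0.0492]), array([-0.4064,  0.4955, -0.8845]), array([ 0.0058, -0.0075, -0.0349]), 0.512, 81.4, np.float64(-2.145))
{'at': [303.2, 262.3], 'conf': 0.77} [301.6235 262.3803]
{'at': [235.7, 277.6], 'conf': 0.3} [301.6235 262.3803]
```

View pics/v2.png

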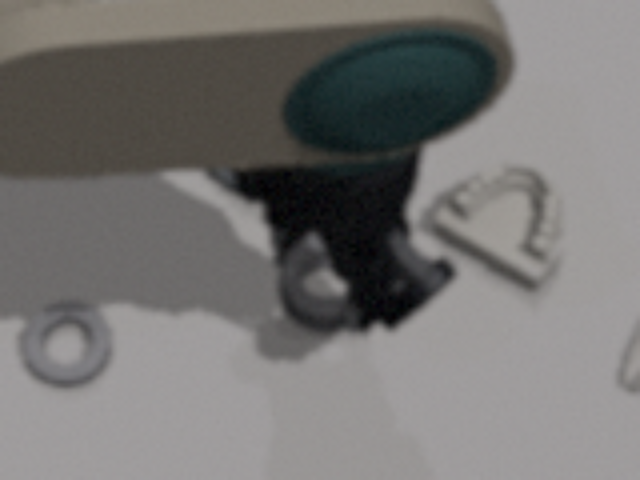

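The ring sits between the fingers at px ≈(302,261), on the TCP projection. The pads read 80 N and the spacer has not moved. Next it goes over the stud, lowered under force watch.

Run:
```python
from h import *
S=np.array([.5675,-.3727]);th=3.0
robot.servo_line((.4775,-.4532,.15),.2)
robot.move_ptp((*S,.15),down(th));robot.hold(.3)
b=np.mean([robot.sense()["wrist_force"] for _ in range(1)],0)
F=[];T=[]
for _ in range(8):
    robot.hold(.03);s=st();F.append(s[2]);T.append(s[3])
F0=np.mean(F,0);T0=np.mean(T,0);np.save("b.npy",np.r_[F0,T0]);print(s[0],F0,T0,np.std(F,0),np.std(T,0))
z=.15
snap("scene","s3")
for r in robot.landmark_of("scene","stud_top")[:2]+robot.landmark_of("scene","clamp_ring")[:2]:print(r)
while z>.085:
    z-=.003 if z>.100 else .001
    robot.servo_line((*S,z),.05 if z>.1 else .03)
    s=st();f=s[2]-F0;t=s[3]-T0
    print(s[0],round(z,4),s[1],f,t)
    if f[2]>4.5 or np.linalg.norm(f)>10:break
cv2.imwrite("pics/v3.png",cv2.resize(cv2.imread("pics/s3.png")[130:250,220:380],(640,480)))
```

```text
12.31 [-0.2369 -0.055  -1.6384] [-0.0004 -0.0036 -0.0007] [0.2101 0.5042 0.3785] [0.0323 0.0321 0.0265]
{'at': [291.1, 200.4], 'conf': 0.48}
{'at': [261.8, 152.5], 'conf': 0.39}
{'at': [289.3, 185.7], 'conf': 0.61}
12.71 0.147 [ 0.5674 -0.3725  0.1465] [0.4344 0.3944 0.4293] [ 0.0057 -0.0422 -0.0168]
12.96 0.144 [ 0.5674 -0.3726  0.1436] [-0.5285  0.3751  0.6271] [-0.0571 -0.0008  0.017 ]
13.21 0.141 [ 0.5674 -0.3726  0.1407] [ 0.4283  0.2345 -0.6868] [-0.0127  0.0098 -0.0595]
13.46 0.138 [ 0.5674 -0.3726  0.1376] [ 0.5455  0.0007 -0.755 ] [ 0.0204  0.0484 -0.0394]
13.71 0.135 [ 0.5674 -0.3726  0.1346] [ 0.5147 -0.0972  0.1689] [-0.0575  0.0331 -0.0137]
13.96 0.132 [ 0.5674 -0.3726  0.1316] [0.1324 0.1962 0.1473] [ 0.0093  0.018  -0.0234]
14.21 0.129 [ 0.5674 -0.3726  0.1286] [0.1684 0.132  0.0977] [ 0.03   -0.0698  0.0617]
14.46 0.126 [ 0.5674 -0.3726  0.1256] [ 0.6031  0.2531 -0.1833] [ 0.0041 -0.028  -0.0205]
14.71 0.123 [ 0.5674 -0.3726  0.1226] [ 0.8251 -0.4375  0.0466] [0.0229 0.0386 0.01  ]
14.96 0.12 [ 0.5674 -0.3726  0.1196] [ 0.47    0.0568 -0.2944] [-0.0417 -0.0047 -0.0274
[... 624 characters left out ...]
6.96 0.098 [ 0.5676 -0.3726  0.0981] [ 2.4916 -0.1135 -0.5276] [ 0.0809 -0.1923  0.0301]
17.21 0.097 [ 0.5676 -0.3726  0.0971] [ 2.4785  1.0842 -0.1024] [ 0.1506 -0.3375  0.0048]
17.46 0.096 [ 0.5676 -0.3726  0.096 ] [2.7039 0.0249 0.0138] [ 0.1107 -0.397  -0.0158]
17.71 0.095 [ 0.5676 -0.3726  0.0949] [2.8609 0.1017 0.899 ] [ 0.1669 -0.3941  0.0601]
17.96 0.094 [ 0.5676 -0.3726  0.094 ] [3.4206 1.4141 1.6628] [ 0.2087 -0.4501 -0.0547]
18.21 0.093 [ 0.5676 -0.3726  0.0929] [3.0624 1.0619 0.8765] [ 0.2173 -0.5116 -0.0329]
18.46 0.092 [ 0.5676 -0.3727  0.0923] [2.4392 1.8972 2.5232] [ 0.3316 -0.4143 -0.0318]
18.71 0.091 [ 0.5677 -0.3728  0.0919] [1.5169 3.0252 7.0458] [ 0.5867 -0.2061  0.0504]
```

View pics/v3.png

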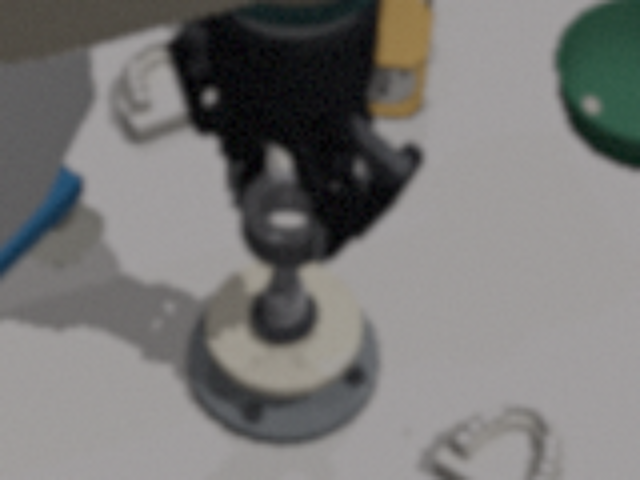

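The picture shows the ring centred over the stud at px ≈(291,185). It now rests at an underside height of about 69 mm, which is a valid first rest. Now turn it back, then clockwise with compliance.

```bash
cat >> h.py <<'E'
B=np.load("b.npy")
def meas():
    s=[robot.sense() for _ in range(4)]
    f=np.mean([a["wrist_force"] for a in s],0)-B[:3];t=np.mean([a["ft_torque"] for a in s],0)-B[3:]
    return s[0]["time_s"],np.array(s[0]["position"]),f,t,s[0]["joint_positions"][5]
class C:
    def __init__(s,x,y,z,th):s.p=np.array([x,y,z]);s.th=th
    def step(s,dth,ff=0.,ft=4.,g=8e-5,gl=5e-5,log=True):
        s.th+=dth;s.p[2]+=ff
        d=abs(ff)+1e-5
        robot.servo_line(s.p,max(d/(abs(dth)/1.2+.02),1e-4),down(s.th))
        t,p,f,m,j=meas()
        s.p[:2]+=np.clip(gl*f[:2],-3e-4,3e-4);s.p[2]+=np.clip(g*(f[2]-ft),-5e-4,5e-4)
        if log:print(f"{t:.2f} th{s.th:.2f} j6 {j:.2f} cmd{s.p*1e3} z{p[2]*1e3:.2f} F{f} M{m}",flush=True)
        return p,f,m
E
python3 - <<'E'
from h import *
np.set_printoptions(precision=2,suppress=True)
c=C(.5675,-.3727,.0915,3.0)
for i in range(5):
    p,f,m=c.step(.12)
    if abs(m[2])>.25 or f[2]>20:break
for i in range(9):
    p,f,m=c.step(-.12,-.0002)
    if m[2]>.25 or m[2]<-.25 or f[2]>15:break
np.save("c.npy",np.r_[c.p,c.th])
E
```

```text
19.02 th3.12 j6 -2.18 cmd[ 567.68 -372.62   91.45] z91.55 F[3.68 1.5  3.32] M[ 0.46 -0.49 -0.02]
19.29 th3.24 j6 -2.30 cmd[ 567.84 -372.48   91.27] z91.01 F[3.05 2.96 1.75] M[ 0.47 -0.55 -0.01]
19.56 th3.36 j6 -2.42 cmd[ 567.99 -372.31   90.94] z90.78 F[ 3.17  3.31 -0.07] M[ 0.41 -0.45  0.  ]
19.84 th3.48 j6 -2.54 cmd[ 568.13 -372.21   90.68] z90.59 F[2.64 1.98 0.7 ] M[ 0.4  -0.41 -0.04]
20.11 th3.60 j6 -2.66 cmd[ 568.24 -372.08   90.33] z90.43 F[ 2.25  2.68 -0.37] M[ 0.4  -0.23  0.03]
20.45 th3.48 j6 -2.54 cmd[ 568.26 -371.99   89.81] z89.91 F[0.33 1.71 0.09] M[ 0.27 -0.03 -0.03]
20.77 th3.36 j6 -2.43 cmd[ 568.28 -371.98   89.28] z89.57 F[ 0.46  0.19 -0.16] M[ 0.09 -0.05 -0.01]
21.10 th3.24 j6 -2.31 cmd[ 568.24 -371.98   88.8 ] z89.08 F[-0.85  0.09  0.48] M[0.13 0.23 0.01]
21.41 th3.12 j6 -2.19 cmd[ 568.24 -371.97   88.1 ] z87.52 F[ 0.06  0.21 -5.2 ] M[-0.06 -0.04  0.08]
21.79 th3.00 j6 -2.07 cmd[ 568.29 -372.     87.4 ] z86.92 F[ 1.06 -0.55 -7.78] M[-0.08 -0.07  0.02]
22.18 th2.88 j6 -1.95 cmd[ 568.34 -372.09   86.7 ] z86.66 F[ 1.01 -1.87 -8.  ] M[-0.26 -0.02  0.06]
22.56 th2.76 j6 -1.83 cmd[ 568.36 -372.16   86.  ] z85.50 F[  0.35  -1.5  -11.49] M[-0.22 -0.08  0.14]
22.94 th2.64 j6 -1.71 cmd[ 568.4 -372.2   85.3] z84.58 F[  0.73  -0.74 -13.92] M[-0.23 -0.02  0.  ]
23.32 th2.52 j6 -1.59 cmd[ 568.33 -372.29   84.6 ] z84.25 F[ -1.26  -1.84 -16.4 ] M[-0.31  0.13  0.02]
```

Run:
```python
from h import *
np.set_printoptions(precision=2,suppress=True)
v=np.load("c.npy");c=C(*v)
print(meas()[1:4])
robot.hold(.1);print(meas()[1:4])
for i in range(6):
    p,f,m=c.step(0,0,ft=0)
    if abs(f[2])<2:break
print(robot.sense()["finger_force"],robot.sense()["opening"])
np.save("c.npy",np.r_[c.p,c.th])
```

```text
(array([ 0.57, -0.37,  0.08]), array([ -1.26,  -1.84, -16.4 ]), array([-0.31,  0.13,  0.02]))
(array([ 0.57, -0.37,  0.08]), array([ -1.44,  -2.22, -18.27]), array([-0.33,  0.11, -0.01]))
23.74 th2.52 j6 -1.58 cmd[ 568.21 -372.31   84.1 ] z84.28 F[ -2.56  -0.39 -16.38] M[-0.07  0.39  0.05]
24.07 th2.52 j6 -1.58 cmd[ 568.04 -372.25   83.6 ] z84.21 F[ -3.26   1.26 -14.09] M[0.13 0.54 0.06]
24.39 th2.52 j6 -1.58 cmd[ 567.86 -372.12   83.1 ] z84.06 F[ -3.76   2.52 -11.12] M[ 0.27  0.64 -0.01]
24.73 th2.52 j6 -1.58 cmd[ 567.64 -372.05   82.6 ] z83.91 F[-4.21  1.5  -7.3 ] M[ 0.32  0.59 -0.01]
25.06 th2.52 j6 -1.58 cmd[ 567.6  -371.96   82.36] z83.66 F[-0.95  1.7  -2.93] M[0.16 0.17 0.02]
25.31 th2.52 j6 -1.58 cmd[ 567.61 -371.95   82.33] z83.52 F[ 0.22  0.36 -0.41] M[0.04 0.03 0.05]
85.01931935548782 0.5116401188587639
```

Run:
```python
from h import *
np.set_printoptions(precision=2,suppress=True)
v=np.load("c.npy");c=C(*v)
robot.hold(.2);p=meas()[1];print(p*1e3,meas()[2])
for i in range(12):
    p,f,m=c.step(-.15,-.00048,ft=0,g=5e-5)
    if abs(m[2])>.13 or abs(f[2])>20:break
np.save("c.npy",np.r_[c.p,c.th])
robot.hold(.2);print(meas()[1:4])
```

```text
[ 568.02 -372.26   83.19] [0.75 0.19 0.11]
25.81 th2.37 j6 -1.44 cmd[ 567.61 -371.94   81.78] z82.15 F[ 0.09  0.11 -1.4 ] M[0.01 0.02 0.01]
26.12 th2.22 j6 -1.29 cmd[ 567.66 -371.93   81.31] z81.40 F[0.95 0.24 0.11] M[-0.    0.    0.02]
26.43 th2.07 j6 -1.14 cmd[ 567.65 -371.93   80.79] z80.88 F[-0.2  -0.03 -0.65] M[-0.04  0.04  0.05]
26.73 th1.92 j6 -0.99 cmd[ 567.66 -371.93   80.32] z80.37 F[0.26 0.09 0.02] M[-0.06  0.05 -0.06]
27.02 th1.77 j6 -0.84 cmd[ 567.66 -371.96   79.86] z79.89 F[-0.16 -0.71  0.48] M[-0.06  0.1  -0.03]
27.32 th1.62 j6 -0.69 cmd[ 567.58 -372.05   79.37] z79.44 F[-1.49 -1.67 -0.18] M[-0.17  0.13 -0.04]
27.62 th1.47 j6 -0.54 cmd[ 567.55 -372.07   78.92] z78.90 F[-0.63 -0.49  0.63] M[-0.17  0.13  0.01]
27.93 th1.32 j6 -0.39 cmd[ 567.49 -372.1    78.46] z78.44 F[-1.21 -0.58  0.26] M[-0.17  0.19  0.  ]
28.23 th1.17 j6 -0.24 cmd[ 567.48 -372.14   78.02] z77.95 F[-0.21 -0.79  0.97] M[-0.14  0.19  0.03]
28.52 th1.02 j6 -0.09 cmd[ 567.41 -372.18   77.53] z77.54 F[-1.44 -0.73 -0.18] M[-0.14  0.24 -0.02]
28.82 th0.87 j6 0.06 cmd[ 567.34 -372.24   77.11] z76.99 F[-1.25 -1.35  1.12] M[-0.16  0.36  0.  ]
29.12 th0.72 j6 0.21 cmd[ 567.23 -372.25   76.72] z76.74 F[-2.28 -0.16  1.72] M[-0.16  0.41 -0.01]
(array([ 0.57, -0.37,  0.08]), array([-3.2 , -0.74,  1.82]), array([-0.06,  0.44,  0.01]))
```

Run:
```python
from h import *
np.set_printoptions(precision=2,suppress=True)
v=np.load("c.npy");c=C(*v)
for i in range(12):
    p,f,m=c.step(-.12,-.00038,ft=0,g=5e-5)
    if abs(m[2])>.15 or abs(f[2])>15:break
np.save("c.npy",np.r_[c.p,c.th])
robot.hold(.1);print(meas()[1:4],robot.sense()["finger_force"])
```

```text
29.59 th0.60 j6 0.33 cmd[ 567.07 -372.27   76.47] z76.65 F[-3.11 -0.45  2.75] M[-0.09  0.46 -0.04]
29.86 th0.48 j6 0.45 cmd[ 566.9  -372.3    76.31] z76.55 F[-3.43 -0.45  4.38] M[-0.07  0.49 -0.1 ]
30.12 th0.36 j6 0.57 cmd[ 566.76 -372.31   76.23] z76.42 F[-2.91 -0.28  5.9 ] M[ 0.07  0.5  -0.06]
30.39 th0.24 j6 0.69 cmd[ 566.63 -372.25   76.18] z76.21 F[-2.57  1.2   6.7 ] M[ 0.18  0.41 -0.09]
30.66 th0.12 j6 0.81 cmd[ 566.62 -372.2    76.1 ] z76.04 F[-0.28  1.05  5.97] M[ 0.23  0.19 -0.16]
(array([ 0.57, -0.37,  0.08]), array([-0.61,  1.65,  7.59]), array([0.29, 0.14, 0.02])) 85.89713405817747
```

```bash
cat >> h.py <<'E'
def meas():
    F=[];T=[]
    for _ in range(5):
        robot.hold(.02);a=robot.sense();F.append(a["wrist_force"]);T.append(a["ft_torque"])
    return a["time_s"],np.array(a["position"]),np.mean(F,0)-B[:3],np.mean(T,0)-B[3:],a["joint_positions"][5]
E
python3 - <<'E'
from h import *
np.set_printoptions(precision=2,suppress=True)
v=np.load("c.npy");c=C(*v)
for i in range(10):
    p,f,m=c.step(-.1,-.0003,ft=2,g=4e-5)
    if abs(m[2])>.18 or abs(f[2])>18:break
np.save("c.npy",np.r_[c.p,c.th])
E
```

```text
31.09 th0.02 j6 0.91 cmd[ 566.62 -372.12   75.96] z75.87 F[0.17 1.55 6.06] M[ 0.34 -0.02 -0.09]
31.43 th-0.08 j6 1.01 cmd[ 566.69 -372.08   75.81] z75.73 F[1.25 0.83 5.73] M[ 0.25 -0.19 -0.13]
31.76 th-0.18 j6 1.11 cmd[ 566.78 -371.99   75.64] z75.44 F[1.79 1.69 5.2 ] M[ 0.27 -0.21 -0.17]
32.09 th-0.28 j6 1.21 cmd[ 566.84 -371.9    75.46] z75.25 F[1.29 1.82 5.06] M[ 0.31 -0.17 -0.21]
```

Run:
```python
from h import *
np.set_printoptions(precision=2,suppress=True)
v=np.load("c.npy");c=C(*v)
for i in range(6):
    p,f,m=c.step(-.08,-.00025,ft=2,g=4e-5)
    if abs(m[2])>.28 or abs(f[2])>18:break
for i in range(3): p,f,m=c.step(0,0,ft=0,g=4e-5)
np.save("c.npy",np.r_[c.p,c.th])
```

```text
32.42 th-0.36 j6 1.29 cmd[ 566.87 -371.82   75.33] z75.10 F[0.65 1.59 4.95] M[ 0.27 -0.09 -0.26]
32.76 th-0.44 j6 1.37 cmd[ 566.94 -371.82   75.18] z75.02 F[1.34 0.05 4.46] M[ 0.04 -0.13 -0.27]
33.09 th-0.52 j6 1.45 cmd[ 566.95 -371.86   75.04] z74.88 F[ 0.18 -0.88  4.63] M[-0.15 -0.   -0.26]
33.42 th-0.60 j6 1.53 cmd[ 566.92 -371.84   74.89] z74.71 F[-0.56  0.57  4.62] M[ 0.15  0.11 -0.28]
33.76 th-0.68 j6 1.61 cmd[ 566.91 -371.84   74.71] z74.46 F[-0.13 -0.14  3.82] M[ 0.06 -0.04 -0.29]
34.09 th-0.68 j6 1.62 cmd[ 566.96 -371.89   74.8 ] z74.47 F[ 0.87 -0.87  2.14] M[-0.02 -0.13 -0.19]
34.42 th-0.68 j6 1.62 cmd[ 567.01 -371.94   74.83] z74.50 F[ 1.05 -1.07  0.83] M[-0.06 -0.21 -0.14]
34.76 th-0.68 j6 1.62 cmd[ 567.07 -371.99   74.83] z74.54 F[ 1.18 -0.93 -0.08] M[-0.02 -0.16 -0.14]
```

Run:
```python
from h import *
np.set_printoptions(precision=2,suppress=True)
v=np.load("c.npy");c=C(*v)
robot.set_gripper(.75,80);robot.hold(.2);print("open",meas())
robot.set_gripper(.4,80);print("closed",meas(),robot.sense()["opening"])
for i in range(4):
    p,f,m=c.step(-.06,-.0001,ft=0,g=4e-5)
    if abs(m[2])>.27:break
np.save("c.npy",np.r_[c.p,c.th])
```

```text
open (35.375, array([ 0.57, -0.37,  0.07]), array([ 0.24, -0.14,  1.71]), array([0.03, 0.01, 0.01]), np.float64(1.6157736074607607))
closed (35.7833, array([ 0.57, -0.37,  0.08]), array([-2.55,  1.95,  7.18]), array([ 0.33,  0.45, -0.07]), np.float64(1.615819289482365)) 0.5091296101375605
36.12 th-0.74 j6 1.68 cmd[ 566.92 -371.89   75.02] z75.44 F[-3.06  1.89  7.19] M[0.31 0.55 0.01]
36.45 th-0.80 j6 1.73 cmd[ 566.8  -371.85   75.19] z75.38 F[-2.31  0.88  6.92] M[ 0.16  0.39 -0.06]
36.78 th-0.86 j6 1.79 cmd[ 566.71 -371.88   75.35] z75.41 F[-1.85 -0.59  6.46] M[-0.09  0.35  0.02]
37.12 th-0.92 j6 1.85 cmd[ 566.63 -371.93   75.5 ] z75.35 F[-1.64 -1.12  6.21] M[-0.2   0.26  0.07]
```

Run:
```python
from h import *
np.set_printoptions(precision=2,suppress=True)
v=np.load("c.npy");c=C(*v)
for i in range(8):
    c.p[2]+=.0004;robot.servo_line(c.p,.01);t,p,f,m,j=meas();print(round(t,2),c.p*1e3,p*1e3,f,m)
    if f[2]<-12:break
np.save("c.npy",np.r_[c.p,c.th])
```

```text
37.45 [ 566.63 -371.93   75.9 ] [ 566.7  -372.08   75.46] [ 2.4  -3.78  0.64] [-0.62 -0.33  0.14]
37.78 [ 566.63 -371.93   76.3 ] [ 566.7  -372.05   75.51] [ 3.77 -4.25 -1.12] [-0.8  -0.59  0.15]
38.12 [ 566.63 -371.93   76.7 ] [ 566.68 -372.07   75.54] [ 4.93 -5.42 -2.67] [-0.92 -0.74  0.13]
38.45 [ 566.63 -371.93   77.1 ] [ 566.66 -372.03   75.54] [ 5.27 -6.2  -5.06] [-1.   -0.87  0.13]
38.78 [ 566.63 -371.93   77.5 ] [ 566.68 -372.05   75.64] [ 6.38 -7.09 -6.31] [-1.11 -0.99  0.11]
39.12 [ 566.63 -371.93   77.9 ] [ 566.67 -372.04   75.67] [ 7.18 -7.61 -8.41] [-1.19 -1.17  0.14]
39.45 [ 566.63 -371.93   78.3 ] [ 566.66 -372.03   75.73] [ 7.97 -7.91 -9.69] [-1.29 -1.29  0.11]
39.78 [ 566.63 -371.93   78.7 ] [ 566.65 -372.     75.76] [  9.29  -8.39 -11.37] [-1.38 -1.44  0.08]
```

Run:
```python
from h import *
np.set_printoptions(precision=2,suppress=True)
v=np.load("c.npy");c=C(*v)
c.p[2]=.0762;robot.servo_line(c.p,.02)
for i in range(7):
    p,f,m=c.step(-.12,-.00038,ft=0,g=1e-4)
    if abs(m[2])>.25:break
print(robot.sense()["finger_force"],robot.sense()["opening"])
np.save("c.npy",np.r_[c.p,c.th])
```

```text
40.41 th-1.04 j6 1.97 cmd[ 566.82 -372.14   75.69] z75.35 F[ 3.84 -4.23 -1.32] M[-0.69 -0.57 -0.32]
84.66509096324444 0.5072627335808783
```

Run:
```python
from h import *
np.set_printoptions(precision=2,suppress=True)
v=np.load("c.npy");c=C(*v)
print(meas())
p,f,m=c.step(0,0,ft=0,g=1e-4,gl=1e-4)
for i in range(3):
    p,f,m=c.step(-.05,-.00016,ft=0,g=1e-4,gl=1e-4)
    if abs(m[2])>.36:break
np.save("c.npy",np.r_[c.p,c.th])
```

```text
(40.4917, array([ 0.57, -0.37,  0.08]), array([ 3.72, -4.53, -0.95]), array([-0.68, -0.59, -0.31]), np.float64(1.9734947540847065))
40.83 th-1.04 j6 1.97 cmd[ 567.03 -372.44   75.6 ] z75.34 F[ 2.13 -3.17 -0.85] M[-0.47 -0.36 -0.23]
41.22 th-1.09 j6 2.02 cmd[ 566.77 -372.53   75.65] z75.33 F[-2.6  -0.86  2.08] M[-0.08  0.48  0.46]
```

Run:
```python
from h import *
np.set_printoptions(precision=2,suppress=True)
for i in range(3):print(meas()[1:])
s=robot.sense();print(s["effort"],s["finger_force"])
```

```text
(array([ 0.57, -0.37,  0.08]), array([-3.79,  0.29,  2.39]), array([0.01, 0.59, 0.5 ]), np.float64(2.0242675050260024))
(array([ 0.57, -0.37,  0.08]), array([-4.3 ,  0.86,  2.61]), array([0.11, 0.7 , 0.51]), np.float64(2.0245772392411157))
(array([ 0.57, -0.37,  0.08]), array([-4.79,  1.22,  3.5 ]), array([0.2 , 0.81, 0.53]), np.float64(2.024787944661385))
[  0.79 -56.62 -35.69   0.63  -1.29   0.52] 84.41117450594902
```

Run:
```python
from h import *
np.set_printoptions(precision=2,suppress=True)
robot.set_gripper(.75,80)
c=C(.5676,-.3719,.078,-.2)
robot.servo_line(c.p,.004,down(c.th));robot.hold(.2)
t,p,f,m,j=meas();e0=robot.sense()["effort"][5];print(t,p*1e3,f,m,j,e0)
B[:3]+=0
robot.set_gripper(.4,60)
def s(d,ff):
    p,f,m=c.step(d,ff,ft=0,g=1e-4,gl=1e-4);print("   e6",robot.sense()["effort"][5]);return m
s(0,0);s(0,0)
for i in range(5):
    m=s(-.04,-.0001)
    if m[2]>.22:break
np.save("c.npy",np.r_[c.p,c.th])
```

```text
43.125 [ 567.63 -371.89   78.01] [0.31 0.02 1.64] [-0.    0.02  0.01] 1.136672605681017 0.00592692886129953
43.77 th-0.20 j6 1.14 cmd[ 567.38 -372.2    78.5 ] z78.77 F[-2.16 -4.54  5.35] M[-0.95  0.47  0.17]
   e6 0.18222810700535774
44.21 th-0.20 j6 1.14 cmd[ 567.34 -372.5    78.81] z78.78 F[-0.42 -5.09  3.06] M[-1.06  0.16  0.18]
   e6 0.16315303277224302
44.57 th-0.24 j6 1.17 cmd[ 567.31 -372.8    78.98] z78.80 F[-0.37 -5.64  2.77] M[-1.05  0.17  0.64]
   e6 0.641693864017725
```

Run:
```python
from h import *
np.set_printoptions(precision=2,suppress=True)
v=np.load("c.npy");c=C(*v)
for i in range(3):
    p,f,m=c.step(.03,0,ft=0,g=1e-4,gl=1e-4)
    if m[2]<.12:break
robot.set_gripper(.8,40)
robot.servo_line((.5676,-.3719,.078),.02);robot.servo_line((.5676,-.3719,.16),.15)
robot.servo_line((.46,-.45,.2),.2)
print(robot.sense()["time_s"])
snap("scene","s5")
for l in("clamp_ring","stud_top","washer_face"):
    for r in robot.landmark_of("scene",l)[:2]:print(l,r)
for z in(.050,.052,.054,.058):print(z,proj("scene",(.5676,-.3719,z)),proj("scene",(.5676,-.3719,z+.026)))
print(proj("scene",(.5676,-.3719,.097)),robot.sense()["time_s"])
x=cv2.imread("pics/s5.png")[160:250,235:355]
cv2.imwrite("pics/v5.png",cv2.resize(x,(800,600),interpolation=cv2.INTER_CUBIC))
```

```text
44.93 th-0.21 j6 1.15 cmd[ 567.46 -373.1    79.02] z78.83 F[ 1.52 -4.68  0.38] M[-1.02 -0.17 -0.04]
47.0917
clamp_ring {'at': [290.2, 207.5], 'conf': 0.49}
washer_face {'at': [289.9, 208.4], 'conf': 0.58}
0.05 [291.05 208.63] [291.21 201.99]
0.052 [291.06 208.13] [291.22 201.47]
0.054 [291.07 207.63] [291.23 200.94]
0.058 [291.1  206.62] [291.26 199.88]
[291.34 196.38] 47.2917
```

View pics/v5.png

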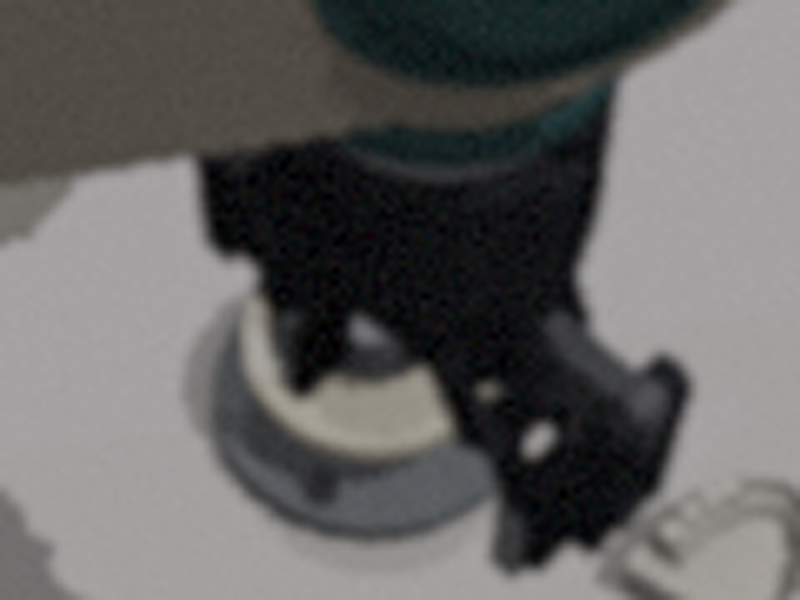

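Run:
```python
from h import *
np.set_printoptions(precision=2,suppress=True)
robot.move_ptp((.17,-.43,.3),down(1.5));print(st()[:3])
snap("scene","s6");snap("top","t6")
for c in("scene","top"):
  for l in("clamp_ring","stud_top"):
    for r in robot.landmark_of(c,l)[:2]:print(c,l,r)
print(robot.sense()["time_s"])
x=cv2.imread("pics/s6.png")[165:240,241:341];y=cv2.imread("pics/t6.png")[165:240,241:341]
cv2.imwrite("pics/v6.png",np.hstack([cv2.resize(i,(400,300),interpolation=cv2.INTER_CUBIC) for i in(x,y)]))
for z in(.052,.054,.058):
  # top-rim near/far points & lower rim near point towards camera
  o=np.array([.1446,-.6202]);u=np.array([.5676,-.3719]);d=(o-u)/np.linalg.norm(o-u)*.023
  print(z,[(proj("scene",(*(u+s*d),h))-[241,165])*4 for s,h in((1,z+.026),(-1,z+.026),(1,z))])
print((proj("scene",(.5676,-.3719,.097))-[241,165])*4)
```

```text
(49.16, array([ 0.17, -0.43,  0.3 ]), array([-0.33,  0.5 , -0.14]))
scene clamp_ring {'at': [288.9, 208.2], 'conf': 0.82}
scene clamp_ring {'at': [347.2, 248.6], 'conf': 0.73}
scene stud_top {'at': [290.7, 195.0], 'conf': 0.59}
top clamp_ring {'at': [286.8, 199.8], 'conf': 0.69}
top stud_top {'at': [288.9, 196.2], 'conf': 0.4}
49.4583
0.052 [array([200.01, 182.14]), array([201.73, 110.63]), array([199.39, 208.31])]
0.054 [array([200.06, 180.07]), array([201.78, 108.49]), array([199.44, 206.34])]
0.058 [array([200.16, 175.91]), array([201.89, 104.18]), array([199.53, 202.38])]
[201.37 125.52]
```

View pics/v6.png

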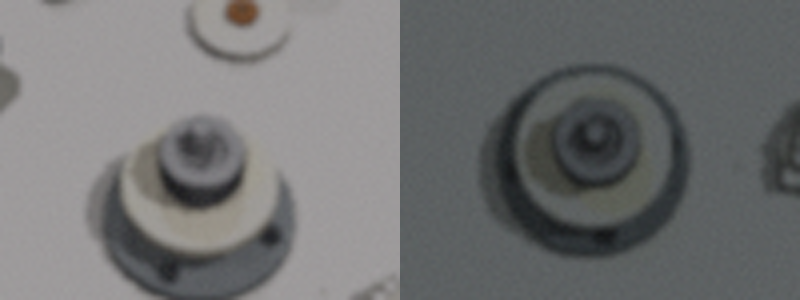

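The picture shows the ring level and coaxial on the stud. Its lower rim is at crop row ≈208 and the landmark at row 208.2, which puts the underside about 52 mm up, pressed onto the washer. The arm is clear, so I'm handing in.

```bash
python3 -c "
from bench import robot
print(robot.sign_off(),robot.sense()['time_s'])"
```

```text
the job is handed in; nothing more can be done
the job is handed in; nothing more can be done
```

I handed the job in at about 50 s with the clamp ring screwed down level on the stud, its underside about 52 mm up (roughly 2 mm into the washer, estimated) and the arm clear; the torque readings were inconsistent, the applied torque peaked near 0.64 N m with the ring not turning, so I can't confirm that the nip is in the 0.25–0.35 N m range or that the washer stayed under 60 N.

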